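Wedge the jar plate level

TASK

The jar on the low hinged stand leans because the plate under it rests tilted on its base: take the tapered wooden wedge, lay it flat on the bench and push it thin end first into the open front of the stand, between the cheeks, until the plate's front edge just lifts off the base, by about 5 mm, so that the plate comes about level. Finish while still gripping the wedge there, with the plate resting on it: do not let go. Keep the robot off the plate and the jar, keep the jar standing, and leave the plain block and the other goods where they are.

Things in the scene. Friction and masses are not known exactly. Their poses are not given: they have to be found in the camera images.
- wedge: The tapered wedge of brown wood, loose, lying flat: 150 mm long, 36 mm wide. Origin: centre of its underside; x points to the thin end, z up. Its top rises straight from 4 mm high at the thin end (x = +75 mm) to 30 mm high at x = -35 mm; from there to the thick end (x = -75 mm) it is a level 36 mm wide, 30 mm high block to grip across its width. About 100 g.
- wedge_tip (a point): Middle of the lower edge of the wedge's thin end (wedge x = +75 mm, z = 0).
- stand: Fixed stand, about 215 mm long in x, 156 mm wide in y, 31 mm high. Origin: centre of its underside on the bench; x points from the open front to the hinge at the back. Two low grey cheeks along x, 116 mm free between them, joined only at the back; between them is the bare bench, on which the wedge slides. On top an aluminium plate 6 mm thick, hinged at the back.
- gap_mouth (a point): Point on the bench (z = 0) in the middle of the stand's open front, straight below the plate's front edge; its axes are those of the stand, so the wedge goes in along its +x (stand x = -100 mm, y = 0).
- plate_lip (a point): Lowest point of the plate's front edge, in its middle. The edge is a round bar of 12 mm diameter along y, 146 mm long; at rest its underside is 14 mm above the bench.
- plate (a joint): Hinge angle of the plate (rad): 0 = front edge resting on the base, plate sloping 0.025 rad down to the front; grows as the front edge rises. The hinge is 200 mm behind the front edge, so 0.025 is a lift of 5 mm, and then the plate is level. No spring; the plate weighs 0.5 kg and falls back by itself.
- jar: White glazed lidded jar with blue bands and a metal lid, 86 mm diameter, 94 mm high, about 0.35 kg, standing loose on the middle of the plate. Origin: centre of its foot.
- block: Plain straight block of the same brown wood, 150 x 36 x 30 mm, no taper; not to be used. Origin: centre of its underside, x along its length. It and the wedge lie one to the left and one to the right of the stand's front, either way round.
- globe_a: White footed ceramic globe with blue bands, 65 mm diameter, 79 mm high, bystander. Origin under its foot.
- globe_b: White footed ceramic globe with green bands, 65 mm diameter, 79 mm high, bystander. Origin under its foot.
- beaker: White ceramic beaker, 68 mm diameter, 85 mm high, bystander. Origin under its foot.
- collar: Steel collar ring, 36 mm diameter, 12 mm high, bystander. Origin at the centre of its underside.
- disc: Reddish-brown grinding disc lying flat, 110 mm diameter, 8 mm thick, bystander. Origin at the centre of its underside.
- bowl: Terracotta bowl, 110 mm diameter, 55 mm high, bystander. Origin under its foot.
Things that resemble listed ones, but are neither listed nor needed, are in the scene too. What is shaped like the wedge but pink or white is not meant.

How it is judged (in metres and radians):
On the way:
1. the wedge, flat on the bench, has its thin end at least 10 mm in under the front edge, between the cheeks, with the plate still down (angle between wedge's own z axis and vertical below 0.06 rad and height (world z) of wedge below 0.006 m and y of wedge_tip in the frame of gap_mouth between -0.05 and 0.05 m and x of wedge_tip in the frame of gap_mouth above 0.01 m and value of joint plate below 0.008 rad), for 0.02 s.
At the end, for the whole second after the job is handed in: Wedge gripped (over 2 N), flat on the bench, tip at least 40 mm in, carrying the plate (over 1 N); front edge 2.5 to 8.5 mm off the base (0.0125 to 0.0425 rad) and still; robot off the plate; jar upright on it (within 0.08 rad) and still (angle between wedge's own z axis and vertical below 0.06 rad and height (world z) of wedge below 0.006 m and y of wedge_tip in the frame of gap_mouth between -0.05 and 0.05 m and x of wedge_tip in the frame of gap_mouth above 0.04 m and value of joint plate between 0.0125 and 0.0425 rad and velocity of joint plate between -0.03 and 0.03 rad/s and contact force between the fingers and wedge above 2 N and contact force between wedge and plate above 1 N and contact force between each of the arm, the fingers and plate below 0.3 N and angle between jar's own z axis and vertical below 0.08 rad and contact force between jar and plate above 0.5 N and linear speed of jar below 0.02 m/s); the arm keeps its last pose, push and grip.
It fails at once if the robot touches the plate or the jar (contact force between any of the arm, the fingers and plate above 1 N or contact force between any of the arm, the fingers and jar above 0.5 N).
It fails at once if the plate is thrown up far beyond level (more than 15 mm) (value of joint plate above 0.075 rad).
It fails at once if the jar tips or slides more than 30 mm (angle between jar's own z axis and vertical above 0.3 rad or distance of jar from where it was at the start of the episode above 0.03 m).
It fails at once if the plain block or another bystander is moved more than 20 mm (distance of any of block, globe_a, globe_b, beaker, collar, disc, bowl from where it was at the start of the episode above 0.02 m).
It also fails if it takes over 38 s, if anything falls off the work surface, if the arm or the gripper's body presses on something with over 40 N, if the wrist force passes 120 N, or if a joint passes its speed limit or range.

ROBOT

A 7-joint arm with a two-finger parallel gripper is mounted at the origin on the work surface. World frame = base frame: x ahead of the robot, y to its left, z up, the work surface at z = 0. Lengths are in m, angles in degrees, forces in N, time in s.
With the tool pointing down it reaches from about 0.425 to 0.875 m from the base axis. Payload 4.7 kg.
Tool frame: the origin (TCP) lies at the very end of the fingers, on their centre line; the grasp point (between the pads) lies env.grip_point_offset behind it (env.grip_point_offset is the distance from the TCP to the grasp point, in m); z points along the fingers, y is the direction in which the jaws open and shut (so a half turn about z gives the same grasp; the last joint's range is limited). The gripper opens to 87 mm and grips with 3 to 60 N. Pads are 19 mm wide; open, the fingers measure 117 mm over their backs; the gripper's body (75 mm by 190 mm) begins 51 mm behind the grasp point.
Start: joints at [-74.651, 18.392, -4.016, 83.108, 1.295, 78.541, -3.26], TCP at [0.163, 0.629, 0.193] pointing down, gripper open.
Joint ranges: [-163.93, 163.93], [-17.29, 119.83], [-79.2, 71.16], [3.27, 140.29], [-89.18, 269.18], [5.43, 117.66], [-154.24, 154.24]. Speed limits (degrees/s): [147.25, 147.25, 180, 180, 180, 180, 180].

INTERFACE

Orientations are given as [roll, pitch, yaw] about the fixed x, y, z axes, in that order (R = Rz(yaw) Ry(pitch) Rx(roll)).
In Python, from cell import env gives the robot as it stands.
- The arm moves only by the tool send_rows, never from a script. Its argument "plan" is a list of rows, each a list of 7 numbers: the finger opening in mm, from 0 to 87, then the shift along the tool's x, y, z in mm, then the turn, a rotation vector about the tool's x, y, z in rad. A call has 1 to 12 rows; each row shifts and turns the commanded pose from where the row before left it, along the tool's axes as they then stand; what a row does not reach is not made up. A row lasts 1/10 s, in which the tool goes at most 50 mm and 8.59 degrees, less where a joint would pass 70% of its speed; a pose out of reach is approached as far as the arm can. A call is refused whole if a number of a shift passes 50 or a number of a turn 0.15, either way. A call with a gripper value outside its range is refused whole. The fingers move at their own pace and stop on an object; "grip_force" is the grip in N (left out, the last holds). Time passes only in rows, so rows that do not move let the fingers close. It gives the time, the measured TCP pose, the force and the opening at its end, in the units of the state.
- env.get_obs(): the state, without advancing time (a new reading comes with each control period).
- env.read_camera(name): name is "scene" or "side" or "wrist"; returns the picture (400x640x3 uint8, red, green, blue); there is no depth.
- env.get_calibration(name): a dict with "fx", "fy", "cx", "cy" (pixels), "extrinsics" (4x4, takes a point from camera to world coordinates). Camera axes: x right, y down, z forward; pixel columns grow to the right and rows downward; lengths in m; the calibration is good to about 2 mm. A picture is of the moment at which its call begins: read the wrist's pose just before it. get_calibration takes no time and is no camera call; for the wrist camera it gives the pose at the moment of the call.
- env.sign_off(): hands the job in, once; it reports no verdict.
Trained networks look in the newest picture that a camera, given by its name, has taken for a name from the list of things; names that differ only in an ending like _2 or _b are one class to them, and where a whole thing is asked for, a point or a joint stands for the part that bears it (a point fixed in the world has none). Each returns a list of dicts, best first, with "confidence" (0 to 1); they miss things now and then, are a little off and sometimes report something else, mostly with a low value. They report only what shows in the picture. A call takes as long as a camera call. They do not tell look-alikes from the thing itself.
- env.regions_of(camera, query): "region" (400x640 bool, what is visible of it) and "rect" ([left, top, right, bottom] in pixels, round what is visible of it).
The state is a dict: "time_s": time; "qpos": joint angles; "joint_velocities": joint speeds; "effort": joint torques, N m; "tool_pos": TCP position; "tool_rot": TCP orientation; "force": force on the tool from outside, world axes, zero at the start; "wrist_torque": the same for the moment, N m; "grip_width": finger opening in m.
Only numpy, scipy, OpenCV 4.12 (cv2) and the standard library are available. Lean on these libraries where they do the work, as an engineer would, in place of code of your own. Each camera call takes 0.05 s, during which the arm holds its last target. There are 200 camera calls.

## Working session

There is one attempt and no reset: what is moved stays moved. The work goes in short steps, Python scripts to look and compute and a tool call to move; the robot and the scene stay as the last step left them, time stands still between calls to the robot, and variables do not carry over. Pictures are saved under pics/ and viewed, about 8 in all and at most 12, crops included, and the job is handed in when it is done.

Besides the shell and the picture viewer there is one more tool, called after "Call:" as name(argument=value, ...) on one line, values as JSON. send_rows: Moves the arm, as the interface text tells. Its arguments: {"type":"object","properties":{"plan":{"type":"array"},"grip_force":{"type":"number"}},"required":["plan"]}

```bash
mkdir -p pics; ls
python3 - <<'E'
from cell import env
import cv2,numpy as np
o=env.get_obs(); print({k:np.round(v,3).tolist() for k,v in o.items()}, env.grip_point_offset)
for c in ["scene","side"]:
    im=env.read_camera(c); cv2.imwrite(f"pics/{c}0.png",im[:,:,::-1])
    k=env.get_calibration(c); print(c,k["fx"],k["cx"],k["cy"],np.round(k["extrinsics"],3).tolist())
    for q in ["wedge","block","stand","jar","globe_a","beaker","collar","disc","bowl"]:
        print(q,[(np.round(r["rect"]).tolist(),round(r["confidence"],2),int(r["region"].sum())) for r in env.regions_of(c,q)])
E
```

```text
pics
{'time_s': 0.0, 'qpos': [-74.652, 18.437, -4.015, 83.175, 1.297, 78.541, -3.261], 'joint_velocities': [-0.045, -0.048, -0.036, -0.047, -0.068, -0.059, 0.033], 'effort': [0.0, -49.131, -0.404, -31.252, -0.064, 0.044, 0.0], 'tool_pos': [0.163, 0.629, 0.191], 'tool_rot': [-179.893, 0.008, 165.461], 'force': [0.873, -0.46, -1.235], 'wrist_torque': [0.021, -0.061, 0.022], 'grip_width': 0.087} 0.0187
scene 457.6118638062387 311.4841946349546 194.6230220538315 [[0.875, 0.415, -0.251, 0.902], [0.485, -0.757, 0.439, -0.832], [-0.008, -0.506, -0.863, 1.39], [0.0, 0.0, 0.0, 1.0]]
wedge [([220.0, 254.0, 264.0, 287.0], 0.95, 590), ([170.0, 300.0, 225.0, 323.0], 0.7, 714), ([253.0, 224.0, 294.0, 254.0], 0.68, 550), ([265.0, 173.0, 280.0, 208.0], 0.64, 386), ([192.0, 190.0, 216.0, 234.0], 0.58, 534)]
block [([340.0, 97.0, 370.0, 125.0], 0.81, 415), ([392.0, 122.0, 408.0, 144.0], 0.66, 271)]
stand [([332.0, 167.0, 404.0, 226.0], 0.96, 2078)]
jar [([364.0, 173.0, 383.0, 208.0], 0.96, 589)]
globe_a [([416.0, 109.0, 430.0, 130.0], 0.79, 272), ([391.0, 124.0, 408.0, 141.0], 0.73, 290), ([249.0, 220
[... 669 characters left out ...]

block [([272.0, 142.0, 309.0, 158.0], 0.85, 360)]
stand [([324.0, 175.0, 385.0, 210.0], 0.8, 1237), ([339.0, 128.0, 354.0, 145.0], 0.52, 170), ([321.0, 176.0, 378.0, 212.0], 0.32, 1039)]
jar [([343.0, 170.0, 368.0, 194.0], 0.83, 394), ([339.0, 124.0, 356.0, 146.0], 0.48, 176), ([365.0, 206.0, 399.0, 236.0], 0.19, 589)]
globe_a [([332.0, 138.0, 344.0, 157.0], 0.49, 154), ([339.0, 126.0, 356.0, 144.0], 0.43, 180)]
beaker [([350.0, 134.0, 366.0, 156.0], 0.55, 301)]
collar [([321.0, 157.0, 330.0, 161.0], 0.53, 36), ([344.0, 173.0, 370.0, 193.0], 0.46, 379)]
disc [([347.0, 238.0, 378.0, 259.0], 0.65, 564), ([290.0, 246.0, 332.0, 255.0], 0.61, 475)]
bowl [([366.0, 208.0, 399.0, 233.0], 0.9, 535)]
```

Run:
```python
import cv2,numpy as np
a=cv2.imread("pics/scene0.png")[80:340,150:450]; b=cv2.imread("pics/side0.png")[110:370,210:420]
cv2.imwrite("pics/c1.png",cv2.resize(a,(690,598),interpolation=cv2.INTER_CUBIC))
cv2.imwrite("pics/c2.png",cv2.resize(b,(483,598),interpolation=cv2.INTER_CUBIC))
```

```text
(no output)
```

View pics/c1.png

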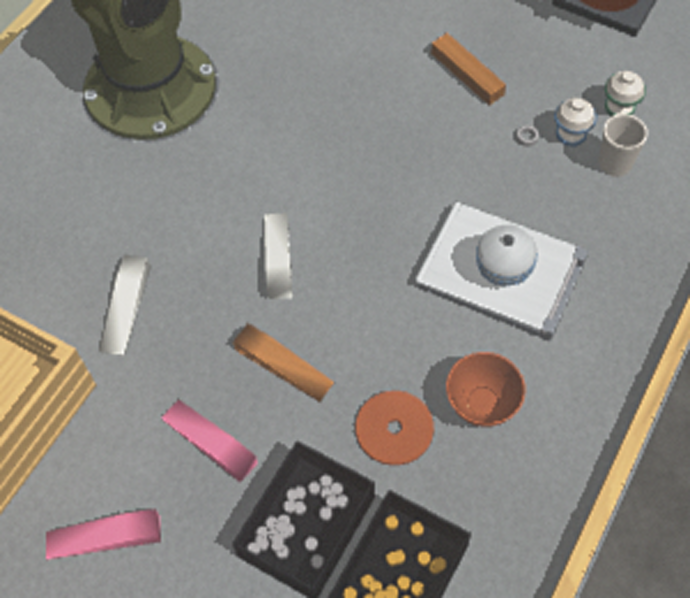

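View pics/c2.png

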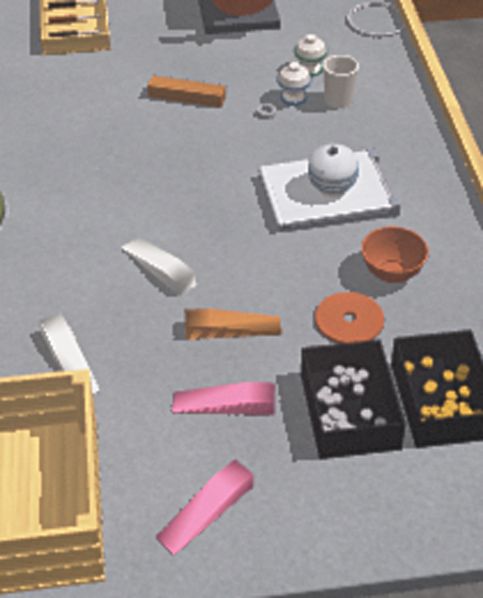

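Candidates in scene pixels:
- Brown tapered piece at (273,239). This is the wedge: it is brown, with the thick end to the upper left and the thin end to the lower right.
- Plain brown block at (355,110).
- Pink look-alikes at (241,270) and (197,311).
- White look-alikes at (271,191) and (204,212).

The open front of the stand is at its left and the hinge is at the right. I'll fit poses by silhouette in both cameras and check with a close crop.

```bash
cat > h.py <<'E'
from cell import env
import cv2,numpy as np
from scipy.optimize import minimize
WEDGE=np.array([[x,y,z] for y in(-.018,.018) for x,z in((.075,0),(.075,.004),(-.035,.03),(-.075,.03),(-.075,0))])
BLOCK=np.array([[x,y,z] for y in(-.018,.018) for x in(-.075,.075) for z in(0,.03)])
def proj(c,P):
    E=np.linalg.inv(c["extrinsics"]); q=P@E[:3,:3].T+E[:3,3]
    return np.c_[c["fx"]*q[:,0]/q[:,2]+c["cx"],c["fy"]*q[:,1]/q[:,2]+c["cy"]]
def ray(c,uv,z=0):
    d=c["extrinsics"][:3,:3]@np.array([(uv[0]-c["cx"])/c["fx"],(uv[1]-c["cy"])/c["fy"],1]); o=c["extrinsics"][:3,3]
    return o+d*(z-o[2])/d[2]
def place(M,p):
    c,s=np.cos(p[2]),np.sin(p[2]); return M@np.array([[c,s,0],[-s,c,0],[0,0,1]])+[p[0],p[1],0]
def iou(M,p,views):
    t=0
    for c,m in views:
        h=cv2.convexHull(proj(c,place(M,p)).astype(np.float32))
        k=np.zeros(m.shape,np.uint8); cv2.fillConvexPoly(k,np.round(h*16).astype(np.int32),1,shift=4); k=k>0
        t+=(k&m).sum()/max(1,(k|m).sum())
    return t/len(views)
def fit(M,xy,views):
    best=[]
    for y in np.radians(np.arange(0,360,30)):
        r=minimize(lambda p:-iou(M,p,views),[*xy,y],method="Nelder-Mead",options=dict(initial_simplex=np.array([[*xy,y],[xy[0]+.02,xy[1],y],[xy[0],xy[1]+.02,y],[*xy,y+.3]])))
        best.append((-r.fun,r.x[0],r.x[1],np.degrees(r.x[2])%360))
    return sorted(best,reverse=True)[:4]
def region(cam,q,px):
    R=[r for r in env.regions_of(cam,q) if r["region"][int(px[1]),int(px[0])]]
    return R[0]["region"] if R else None
E
python3 - <<'E'
from h import *
C={c:env.get_calibration(c) for c in("scene","side")}
for c in C: env.read_camera(c)
for q,M,a,b in(("wedge",WEDGE,(273,239),(311,250)),("block",BLOCK,(355,110),(290,150)),):
    v=[(C[c],region(c,q,p)) for c,p in(("scene",a),("side",b))]
    v=[x for x in v if x[1] is not None]
    print(q,len(v),ray(C["scene"],a,.015).round(3),ray(C["side"],b,.015).round(3)); 
    for r in fit(M,ray(C["scene"],a,.015)[:2],v): print(np.round(r,3))
for n,pts in (("scene",[(348,168.5),(331,205),(403,188),(388,223)]),("side",[(324,182),(330,209),(374,176),(383,202)])):
    for p in pts: print(n,p,ray(C[n],p,.025).round(3))
E
```

```text
wedge 2 [ 0.473 -0.342  0.015] [ 0.47  -0.333  0.015]
[ 9.06000e-01  4.68000e-01 -3.34000e-01  3.54506e+02]
[ 9.02000e-01  4.68000e-01 -3.34000e-01  3.55239e+02]
[ 9.01000e-01  4.68000e-01 -3.33000e-01  3.55433e+02]
[ 9.00000e-01  4.68000e-01 -3.35000e-01  3.54818e+02]
block 1 [0.465 0.284 0.015] [0.455 0.285 0.015]
[8.76000e-01 4.60000e-01 2.91000e-01 3.36502e+02]
[  0.876   0.46    0.291 156.502]
[8.76000e-01 4.59000e-01 2.91000e-01 3.36508e+02]
[  0.876   0.459   0.291 156.508]
scene (348, 168.5) [0.567 0.02  0.025]
scene (331, 205) [ 0.583 -0.141  0.025]
scene (403, 188) [0.771 0.039 0.025]
scene (388, 223) [ 0.781 -0.111  0.025]
side (324, 182) [0.572 0.028 0.025]
side (330, 209) [ 0.57  -0.138  0.025]
side (374, 176) [0.785 0.038 0.025]
side (383, 202) [ 0.784 -0.127  0.025]
```

```bash
cat >> h.py <<'E'
from scipy.spatial.transform import Rotation as Ro
def rows(wps,op,start=None):
    """wps: list of (x,y,z,yaw_deg,nrows), tool down; prints rows in tool axes"""
    o=env.get_obs(); p=np.array(o["tool_pos"]) if start is None else np.array(start[:3]); R=Ro.from_euler("xyz",o["tool_rot"] if start is None else [180,0,start[3]],degrees=True)
    for x,y,z,yaw,n in wps:
        T=np.array([x,y,z]); G=Ro.from_euler("xyz",[180,0,yaw],degrees=True)
        for i in range(n):
            d=R.inv().apply((T-p)/(n-i))*1000; w=(R.inv()*G).as_rotvec()/(n-i)
            d=np.round(d,1 if max(abs(d))<5 else 0); w=np.round(w,3)
            print([op,*(d+0).tolist(),*(w+0).tolist()],end=",")
            p=p+R.apply(d/1000); R=R*Ro.from_rotvec(w)
        print("\n->",p.round(4),R.as_euler("xyz",degrees=True).round(2))
E
python3 - <<'E'
from h import *
o=env.get_obs(); k=env.get_calibration("wrist"); R=Ro.from_euler("xyz",o["tool_rot"],degrees=True)
E=k["extrinsics"]; print(k["fx"],k["cx"],R.inv().apply(E[:3,3]-o["tool_pos"]).round(3),(R.inv().as_matrix()@E[:3,:3]).round(2).tolist())
print("A");rows([(.42,.42,.28,140,7),(.56,.1,.3,90,7),(.5,-.1,.3,30,6)],87)
print("B");rows([(.45,.35,.28,165,7),(.56,.1,.3,165,6),(.5,-.1,.3,175,5)],87)
E
```

```text
320.51213895549233 318.71650170106557 [ 0.078  0.001 -0.193] [[-0.0, -0.96, -0.28], [1.0, -0.0, -0.0], [-0.0, -0.28, 0.96]]
A
[87, -43.0, -20.0, -12.0, 0.0, 0.0, 0.063],[87, -44.0, -17.0, -13.0, 0.0, 0.0, 0.064],[87, -45.0, -14.0, -12.0, 0.0, 0.0, 0.063],[87, -46.0, -11.0, -13.0, 0.0, 0.0, 0.064],[87, -47.0, -8.0, -12.0, 0.0, 0.0, 0.063],[87, -47.0, -5.0, -13.0, 0.0, 0.0, 0.064],[87, -47.0, -3.0, -12.0, 0.0, 0.0, 0.063],
-> [0.4198 0.4201 0.2796] [180.    -0.   140.02]
[87, -45.0, -22.0, -3.0, 0.0, 0.0, 0.125],[87, -47.0, -16.0, -3.0, 0.0, 0.0, 0.125],[87, -49.0, -11.0, -3.0, 0.0, 0.0, 0.125],[87, -50.0, -4.0, -3.0, 0.0, 0.0, 0.125],[87, -50.0, 2.0, -3.0, 0.0, 0.0, 0.124],[87, -49.0, 8.0, -3.0, 0.0, 0.0, 0.125],[87, -48.0, 14.0, -2.0, 0.0, 0.0, 0.124],
-> [0.5602 0.0997 0.2995] [180.  -0.  90.]
[87, -33.0, -10.0, 0.0, 0.0, 0.0, 0.175],[87, -35.0, -4.0, 0.0, 0.0, 0.0, 0.174],[87, -35.0, 2.0, 0.0, 0.0, 0.0, 0.175],[87, -34.0, 8.0, 0.0, 0.0, 0.0, 0.174],[87, -32.0, 14.0, 0.0, 0.0, 0.0, 0.175],[87, -29.0, 18.0, 0.0, 0.0, 0.0, 0.174],
-> [ 0.4995 -0.1001  0.2995] [-180.     -0.     30.01]
[... 184 characters left out ...]
0, -28.0, -12.0, 0.0, 0.0, 0.001],[87, -50.0, -29.0, -13.0, 0.0, 0.0, 0.002],[87, -49.0, -28.0, -12.0, 0.0, 0.0, 0.001],
-> [0.4497 0.3502 0.2796] [180.  -0. 165.]
[87, -29.0, -36.0, -3.0, 0.0, 0.0, 0.0],[87, -28.0, -35.0, -3.0, 0.0, 0.0, 0.0],[87, -29.0, -36.0, -4.0, 0.0, 0.0, 0.0],[87, -28.0, -35.0, -3.0, 0.0, 0.0, 0.0],[87, -29.0, -36.0, -4.0, 0.0, 0.0, 0.0],[87, -28.0, -35.0, -3.0, 0.0, 0.0, 0.0],
-> [0.5598 0.1003 0.2995] [180.  -0. 165.]
[87, 1.0, -42.0, 0.0, 0.0, 0.0, -0.035],[87, 3.0, -42.0, 0.0, 0.0, 0.0, -0.035],[87, 4.0, -41.0, 0.0, 0.0, 0.0, -0.035],[87, 6.0, -41.0, 0.0, 0.0, 0.0, -0.035],[87, 7.0, -42.0, 0.0, 0.0, 0.0, -0.034],
-> [ 0.4995 -0.1002  0.2995] [180.     0.   174.97]
```

Call:
send_rows(plan=[[87,-48,-28,-13,0,0,0],[87,-50,-28,-13,0,0,0],[87,-50,-28,-13,0,0,0],[87,-50,-28,-13,0,0,0],[87,-50,-28,-13,0,0,0],[87,-50,-28,-13,0,0,0],[87,-50,-28,-12,0,0,0],[87,-29,-36,-3,0,0,0],[87,-29,-36,-3,0,0,0],[87,-29,-36,-3,0,0,0],[87,-29,-36,-3,0,0,0],[87,-29,-36,-3,0,0,0]])

```text
time_s: 2.5
tool_pos: [0.5048, 0.1798, 0.285]
tool_rot: [179.9, 0.0, 165.5]
force: [1.3, -0.1, 0.9]
grip_width: 0.0871
```

Call:
send_rows(plan=[[87,-20,-36,0,0,0,0],[87,1,-42,0,0,0,-0.035],[87,3,-42,0,0,0,-0.035],[87,4,-41,0,0,0,-0.035],[87,6,-41,0,0,0,-0.035],[87,7,-42,0,0,0,-0.035],[87,0,0,0,0,0,0]])

```text
time_s: 3.2
tool_pos: [0.4545, -0.0659, 0.2854]
tool_rot: [-180.0, 0.1, 174.9]
force: [0.8, -0.6, 0.0]
grip_width: 0.0869
```

Run:
```python
from h import *
o=env.get_obs(); print(o["tool_pos"],o["tool_rot"],np.round(o["qpos"],1),o["time_s"])
im=env.read_camera("wrist");k=env.get_calibration("wrist"); cv2.imwrite("pics/w1.png",im[:,:,::-1]); np.save("w1.npy",k["extrinsics"])
for q in("wedge","stand","plate","jar"): print(q,[(r["rect"],round(r["confidence"],2)) for r in env.regions_of("wrist",q)])
```

```text
[ 0.4544694  -0.0659444   0.28537978] [-1.79996753e+02  9.37553142e-02  1.74927836e+02] [-29.6  -9.4  30.6 101.    4.8  87.   85.3] 3.2
wedge [([112.3, 130.0, 162.9, 232.1], 0.97), ([18.1, 120.3, 62.4, 225.9], 0.95), ([182.0, 53.0, 284.8, 148.7], 0.69), ([13.4, 2.0, 98.3, 38.2], 0.57), ([520.7, 82.2, 610.9, 196.1], 0.36), ([284.9, 224.6, 394.8, 333.2], 0.33)]
stand [([286.1, 221.5, 396.4, 334.3], 0.95)]
plate [([287.3, 222.0, 397.6, 331.1], 0.81)]
jar [([311.4, 301.1, 371.6, 333.9], 0.62), ([162.1, 257.9, 183.5, 271.8], 0.52)]
```

View pics/w1.png

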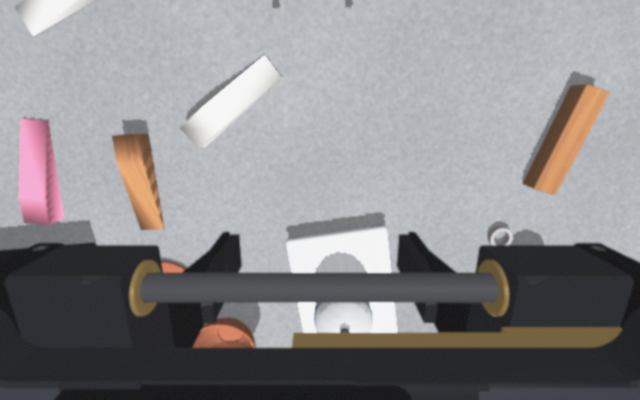

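Run:
```python
from h import *
C={c:env.get_calibration(c) for c in("scene","side","wrist")}
for c in("scene","side"): env.read_camera(c)
V={c:(C[c],region(c,"wedge",p)) for c,p in(("scene",(273,239)),("side",(311,250)),("wrist",(137,180)))}
V={c:v for c,v in V.items() if v[1] is not None}
for s in(["wrist"],["scene","side"],list(V)): print(s,*[np.round(r,4) for r in fit(WEDGE,(.468,-.334),[V[c] for c in s if c in V])[:3]])
for y in(0,180): print(y, iou(WEDGE,(.468,-.334,np.radians(y-5.5)),list(V.values())))
im=cv2.imread("pics/w1.png"); 
a=cv2.resize(im[200:300,270:410],None,fx=5.6,fy=5.6,interpolation=cv2.INTER_CUBIC)[:336]
b=cv2.resize(im[110:250,90:190],None,fx=4,fy=4,interpolation=cv2.INTER_CUBIC)[:]
cv2.imwrite("pics/w1a.png",a);
```

```text
['wrist'] [ 9.618000e-01  4.750000e-01 -3.252000e-01  3.559363e+02] [ 9.616000e-01  4.751000e-01 -3.253000e-01  3.559066e+02] [ 9.610000e-01  4.751000e-01 -3.253000e-01  3.557494e+02]
['scene', 'side'] [ 8.839000e-01  4.704000e-01 -3.331000e-01  3.543403e+02] [ 8.820000e-01  4.710000e-01 -3.329000e-01  3.544547e+02] [ 8.81000e-01  4.69600e-01 -3.33100e-01  3.54959e+02]
['scene', 'side', 'wrist'] [ 8.246000e-01  4.713000e-01 -3.314000e-01  3.537483e+02] [ 8.232000e-01  4.699000e-01 -3.305000e-01  3.549546e+02] [ 8.230000e-01  4.703000e-01 -3.316000e-01  3.546218e+02]
0 0.7857586781385408
180 0.7095534167579092
```

View pics/w1a.png

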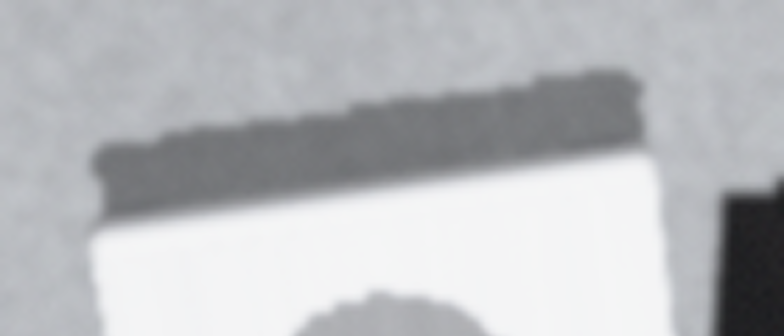

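The crop shows the plate's front edge running from (286.4,240.7) to (387,226.8), with its shadow in front. Next I'll take a closer look above the wedge.

Call:
send_rows(plan=[[87,-3,-44,6,0,0,0],[87,-3,-44,6,0,0,0],[87,-3,-44,6,0,0,0],[87,-3,-44,6,0,0,0],[87,-3,-44,6,0,0,0],[87,-3,-44,6,0,0,0],[87,0,0,0,0,0,0],[87,0,0,0,0,0,0]])

```text
time_s: 4.5
tool_pos: [0.4526, -0.3243, 0.2479]
tool_rot: [-180.0, -0.1, 175.4]
force: [0.8, 0.1, -0.1]
grip_width: 0.0871
```

Run:
```python
from h import *
k=env.get_calibration("wrist")
k1=dict(k); k1["extrinsics"]=np.load("w1.npy")
a,b=ray(k1,(286.4,240.7),.022),ray(k1,(387,226.8),.022); print("front edge",a.round(4),b.round(4),np.linalg.norm(a-b),((a+b)/2).round(4),"stand yaw",np.degrees(np.arctan2(b[1]-a[1],b[0]-a[0]))-90)
o=env.get_obs(); print(o["tool_pos"],o["tool_rot"],np.round(o["qpos"],1),o["time_s"])
im=env.read_camera("wrist"); k=env.get_calibration("wrist"); cv2.imwrite("pics/w2.png",im[:,:,::-1])
R=env.regions_of("wrist","wedge"); print([(r["rect"],round(r["confidence"],2)) for r in R])
P=proj(k,place(WEDGE,(.471,-.331,np.radians(-5.2)))); c=P.mean(0); print(c)
r=min(R,key=lambda r:np.hypot((r["rect"][0]+r["rect"][2])/2-c[0],(r["rect"][1]+r["rect"][3])/2-c[1]))
f=fit(WEDGE,(.471,-.331),[(k,r["region"])]); print(*[np.round(x,4) for x in f])
v=im[:,:,::-1].copy(); x=f[0]; Q=place(WEDGE,(x[1],x[2],np.radians(x[3])))
cv2.polylines(v,[cv2.convexHull(proj(k,Q).astype(np.float32)).astype(np.int32)],True,(0,255,0),1)
x0,y0=int(c[0]-110),int(max(0,c[1]-110)); cv2.imwrite("pics/w2a.png",cv2.resize(v[y0:y0+220,max(0,x0):x0+220],None,fx=2.5,fy=2.5,interpolation=cv2.INTER_CUBIC))
```

```text
front edge [ 0.578  -0.1216  0.022 ] [0.5684 0.0338 0.022 ] 0.15575757500933898 [ 0.5732 -0.0439  0.022 ] stand yaw 3.561343558211391
[ 0.45261264 -0.32427613  0.24790476] [-1.79972944e+02 -1.07117449e-01  1.75357071e+02] [-14.5   7.2  52.3  93.2  -5.7  82.5 123.6] 4.5
[([368.9, 30.6, 485.9, 137.3], 0.97), ([182.1, 105.2, 217.3, 221.2], 0.97), ([5.6, 82.1, 117.8, 192.7], 0.62), ([298.5, 118.0, 323.5, 228.2], 0.57), ([207.5, 1.0, 237.6, 13.0], 0.47)]
[313.22181745 168.0579464 ]
[ 9.651000e-01  4.731000e-01 -3.326000e-01  3.560829e+02] [ 9.625000e-01  4.730000e-01 -3.326000e-01  3.561215e+02] [ 9.602000e-01  4.730000e-01 -3.328000e-01  3.558494e+02] [ 9.567000e-01  4.730000e-01 -3.333000e-01  3.554023e+02]
```

View pics/w2a.png

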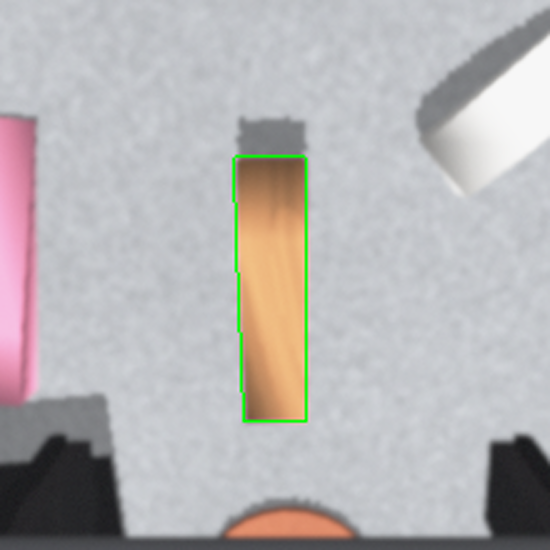

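The overlay fits the wedge tightly, thick end at the top (crop (270,155)) and thin end at the bottom (275,420). Its pose is (0.473, -0.333), yaw -4°. Now I'll go down onto the level thick part.

Call:
send_rows(plan=[[60,5,-1.5,40,0,0,-0.011],[60,5,-1.5,40,0,0,0],[60,5,-1.5,40,0,0,0],[60,5,-1.5,40,0,0,0],[60,5,-1,40,0,0,0],[60,0,0,30,0,0,0],[60,0,0,8,0,0,0],[60,0,0,0,0,0,0],[60,0,0,0,0,0,0]])

```text
time_s: 5.5
tool_pos: [0.4293, -0.329, 0.0122]
tool_rot: [-180.0, 0.2, 176.2]
force: [0.5, -0.6, 0.3]
grip_width: 0.0603
```

Call:
send_rows(plan=[[60,0,0,4,0,0,0],[60,0,0,3,0,0,0],[60,0,0,0,0,0,0],[20,0,0,0,0,0,0],[20,0,0,0,0,0,0],[20,0,0,0,0,0,0],[20,0,0,0,0,0,0],[20,0,0,0,0,0,0]], grip_force=25)

```text
time_s: 6.3
tool_pos: [0.4276, -0.329, 0.0035]
tool_rot: [180.0, 0.0, 176.1]
force: [-0.4, -0.0, -0.4]
grip_width: 0.0283
```

Run:
```python
from h import *
im=env.read_camera("wrist"); o=env.get_obs(); print(o["grip_width"],o["tool_pos"],o["force"])
cv2.imwrite("pics/w3.png",im[:,:,::-1])
```

```text
0.024952584520086793 [ 0.42761198 -0.3289706   0.00348058] [-0.07068088  0.21062227 -0.05032865]
```

View pics/w3.png

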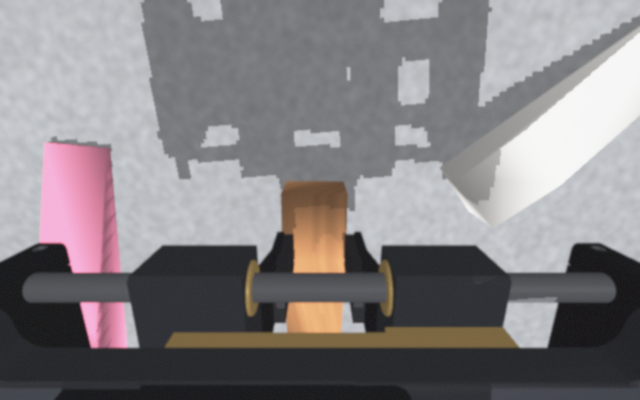

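The wedge lies between the pads (thick end at rows 182–235, columns 281–347). The reported opening of 25 mm does not match the 36 mm width, so I'll let it settle and compare.

Call:
send_rows(plan=[[20,0,0,0,0,0,0],[20,0,0,0,0,0,0],[20,0,0,0,0,0,0]])

```text
time_s: 6.65
tool_pos: [0.4276, -0.329, 0.0035]
tool_rot: [180.0, 0.0, 176.1]
force: [-0.4, -0.3, -0.3]
grip_width: 0.0208
```

Run:
```python
from h import *
im=env.read_camera("wrist"); k=env.get_calibration("wrist"); o=env.get_obs(); print(o["grip_width"],o["tool_pos"],o["force"])
R=Ro.from_euler("xyz",o["tool_rot"],degrees=True); t=np.array(o["tool_pos"])
for w in(.02,.036): print(w,[proj(k,np.array([t+R.apply([0,s*w/2,z])])).round(1).tolist() for s in(-1,1) for z in(0,-.0187,-.0265)])
v=im[:,:,::-1].copy(); Q=place(WEDGE,(.473,-.3326,np.radians(-4)))
cv2.polylines(v,[cv2.convexHull(proj(k,Q).astype(np.float32)).astype(np.int32)],True,(0,255,0),1)
cv2.imwrite("pics/w4.png",cv2.resize(v[160:350,230:400],None,fx=3.1,fy=3.1,interpolation=cv2.INTER_CUBIC))
```

```text
0.02017374045300409 [ 0.42763021 -0.32892032  0.00347594] [-0.07510941 -0.12930086  0.12106775]
0.02 [[[302.0, 228.0]], [[300.5, 239.9]], [[299.7, 245.5]], [[333.1, 228.0]], [[334.4, 239.9]], [[335.1, 245.5]]]
0.036 [[[289.6, 228.0]], [[286.9, 239.9]], [[285.6, 245.6]], [[345.5, 228.0]], [[348.0, 239.9]], [[349.2, 245.5]]]
```

View pics/w4.png

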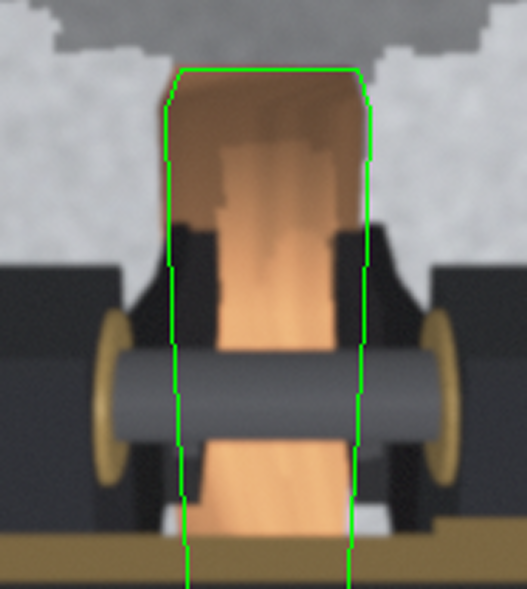

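The visible fingertips (crop (217,228) and (335,228)) sit on top of the wedge. The measured gap of 38 px for 20 mm puts them about 27 mm short of the stated TCP. There was no contact force and the fingers closed to 20 mm, so they passed above the wedge. I'll open them and descend in small steps, watching the force.

Call:
send_rows(plan=[[60,0,0,0,0,0,0],[60,0,0,0,0,0,0],[60,0,0,0,0,0,0],[60,0,0,0,0,0,0],[60,0,0,0,0,0,0],[60,0,0,0,0,0,0],[60,0,0,0,0,0,0],[60,0,0,1,0,0,0],[60,0,0,1,0,0,0],[60,0,0,0,0,0,0]])

```text
time_s: 7.7
tool_pos: [0.4275, -0.3288, 0.0013]
tool_rot: [180.0, -0.0, 176.1]
force: [0.1, 0.1, -0.1]
grip_width: 0.0603
```

Call:
send_rows(plan=[[60,0,0,2,0,0,0],[60,0,0,2,0,0,0],[60,0,0,0,0,0,0]])

```text
time_s: 8.0
tool_pos: [0.4274, -0.3287, -0.0029]
tool_rot: [180.0, -0.0, 176.1]
force: [0.7, -0.2, -0.0]
grip_width: 0.0599
```

TCP z is now negative with no force, so the fingers really end above the reported TCP. I'll continue down gently.

Call:
send_rows(plan=[[60,0,0,2,0,0,0],[60,0,0,2,0,0,0],[60,0,0,2,0,0,0],[60,0,0,0,0,0,0]])

```text
time_s: 8.4
tool_pos: [0.4274, -0.3287, -0.0089]
tool_rot: [180.0, -0.0, 176.1]
force: [0.6, 0.1, 1.4]
grip_width: 0.06
```

Call:
send_rows(plan=[[60,0,0,2,0,0,0],[60,0,0,2,0,0,0],[60,0,0,0,0,0,0]])

```text
time_s: 8.7
tool_pos: [0.4274, -0.3288, -0.0128]
tool_rot: [180.0, -0.0, 176.1]
force: [-1.0, -0.0, -0.6]
grip_width: 0.0601
```

Call:
send_rows(plan=[[60,0,0,2,0,0,0],[60,0,0,2,0,0,0],[60,0,0,0,0,0,0]])

```text
time_s: 9.0
tool_pos: [0.4274, -0.3288, -0.0168]
tool_rot: [180.0, -0.0, 176.1]
force: [-0.4, -0.1, 0.1]
grip_width: 0.0601
```

Call:
send_rows(plan=[[60,0,0,2,0,0,0],[60,0,0,2,0,0,0],[60,0,0,0,0,0,0]])

```text
time_s: 9.3
tool_pos: [0.4274, -0.3288, -0.0208]
tool_rot: [180.0, -0.0, 176.1]
force: [-0.3, 0.2, -0.8]
grip_width: 0.0601
```

Call:
send_rows(plan=[[60,0,0,1,0,0,0],[60,0,0,1,0,0,0],[60,0,0,0,0,0,0]])

```text
time_s: 9.6
tool_pos: [0.4276, -0.3289, -0.0226]
tool_rot: [180.0, -0.0, 176.1]
force: [0.0, 1.3, -0.4]
grip_width: 0.06
```

Call:
send_rows(plan=[[20,0,0,0,0,0,0],[20,0,0,0,0,0,0],[20,0,0,0,0,0,0],[20,0,0,0,0,0,0],[20,0,0,0,0,0,0],[20,0,0,0,0,0,0],[20,0,0,0,0,0,0]], grip_force=25)

```text
time_s: 10.3
tool_pos: [0.4276, -0.3291, -0.0225]
tool_rot: [-180.0, 0.0, 176.1]
force: [-0.4, -1.1, 0.5]
grip_width: 0.0358
```

Run:
```python
from h import *
im=env.read_camera("wrist"); k=env.get_calibration("wrist"); o=env.get_obs(); print(o["grip_width"],o["tool_pos"],o["force"],np.round(o["qpos"],1))
v=im[:,:,::-1].copy(); t=o["tool_pos"]
a=np.radians(-3.9); Q=place(WEDGE,(t[0]+.0455*np.cos(a),t[1]+.0455*np.sin(a),a))
cv2.polylines(v,[cv2.convexHull(proj(k,Q).astype(np.float32)).astype(np.int32)],True,(0,255,0),1)
cv2.imwrite("pics/w5.png",cv2.resize(v[140:350,230:420],None,fx=2.8,fy=2.8,interpolation=cv2.INTER_CUBIC))
```

```text
0.03610853004043312 [ 0.42761276 -0.32911021 -0.02246143] [ 0.569189   -0.75946727  0.85006098] [ -5.5  22.7  47.  112.8 -20.6  53.1 138. ]
```

View pics/w5.png

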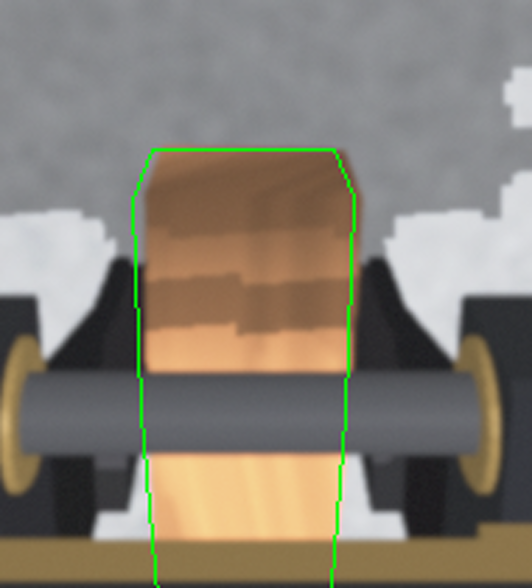

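The wedge is gripped: the opening reads 36 mm and the wedge is centred between the pads. Now I'll refine the stand pose from the fixed cameras.

Run:
```python
from h import *
C={c:env.get_calibration(c) for c in("scene","side")}
ST=np.array([[x,y,z] for y in(-.078,.078) for x,zs in((-.106,(.014,.026)),(-.1,(0.,.026)),(.1075,(0,.031))) for z in zs])
V=[]
for c in C:
    env.read_camera(c); m=env.regions_of(c,"stand")[0]["region"]; j=env.regions_of(c,"jar")[0]["region"]
    h=cv2.convexHull(np.argwhere(m)[:,::-1].astype(np.int32)); f=np.zeros(m.shape,np.uint8); cv2.fillConvexPoly(f,h,1)
    print(c,m.sum(),j.sum(),f.sum()); V.append((C[c],f>0))
for n,v in(("scene",V[:1]),("side",V[1:]),("both",V)):
    r=[]
    for y in(-5,0,5,10):
        q=minimize(lambda p:-iou(ST,p,v),[.67,-.05,np.radians(y)],method="Nelder-Mead",options=dict(initial_simplex=[[.67,-.05,np.radians(y)],[.69,-.05,np.radians(y)],[.67,-.03,np.radians(y)],[.67,-.05,np.radians(y+6)]])); r.append((-q.fun,*q.x))
    b=max(r); p=b[1:]; m=place(np.array([[-.1,0,0]]),p)[0]; print(n,np.round(b[0],3),np.round(p[:2],4),np.degrees(p[2]).round(2),"mouth",m.round(4))
```

```text
scene 1925 511 2631
side 1178 407 1580
scene 0.949 [ 0.6745 -0.045 ] 2.99 mouth [ 0.5746 -0.0502  0.    ]
side 0.937 [ 0.6751 -0.0365] 3.66 mouth [ 0.5753 -0.0429  0.    ]
both 0.938 [ 0.6747 -0.0431] 2.28 mouth [ 0.5748 -0.0471  0.    ]
```

Call:
send_rows(plan=[[20,0,0,-15,0,0,0],[20,0,0,-25,0,0,0],[20,0,0,-20,0,0,0],[20,0,30,0,0,0,0],[20,0,31,0,0,0,0],[20,0,31,0,0,0,0],[20,0,31,0,0,0,0],[20,0,31,0,0,0,0],[20,0,31,0,0,0,0],[20,0,31,0,0,0,0],[20,0,31,0,0,0,0],[20,0,29,0,0,0,0]])

```text
time_s: 11.85
tool_pos: [0.4463, -0.052, 0.0384]
tool_rot: [179.9, 0.0, 176.1]
force: [0.4, -0.8, -1.6]
grip_width: 0.0356
```

Call:
send_rows(plan=[[20,0,0,0,0,0,-0.031],[20,0,0,0,0,0,-0.031],[20,0,0,0,0,0,-0.031],[20,0,0,0,0,0,-0.031],[20,0,0,0,0,0,0],[20,0,0,0,0,0,0]])

```text
time_s: 12.45
tool_pos: [0.4464, -0.0536, 0.038]
tool_rot: [180.0, 0.0, -176.8]
force: [0.0, 0.3, -1.4]
grip_width: 0.0362
```

Run:
```python
from h import *
o=env.get_obs(); print(o["grip_width"],o["tool_pos"],o["tool_rot"],o["force"],np.round(o["qpos"],1))
v=[]
for c,(x,y) in(("side",(265,165)),("scene",(270,155))):
    im=env.read_camera(c); v.append(cv2.resize(im[y:y+75,x:x+130,::-1],None,fx=5,fy=5,interpolation=cv2.INTER_CUBIC)[:300])
cv2.imwrite("pics/p6.png",np.vstack(v))
```

```text
0.036199694064326306 [ 0.44636371 -0.05356367  0.03795044] [ 1.79976054e+02  2.46455870e-02 -1.76833840e+02] [ 0.03365803  0.27417477 -1.3704463 ] [-36.7   1.5  41.1 122.   -1.2  56.8  98.2]
```

View pics/p6.png

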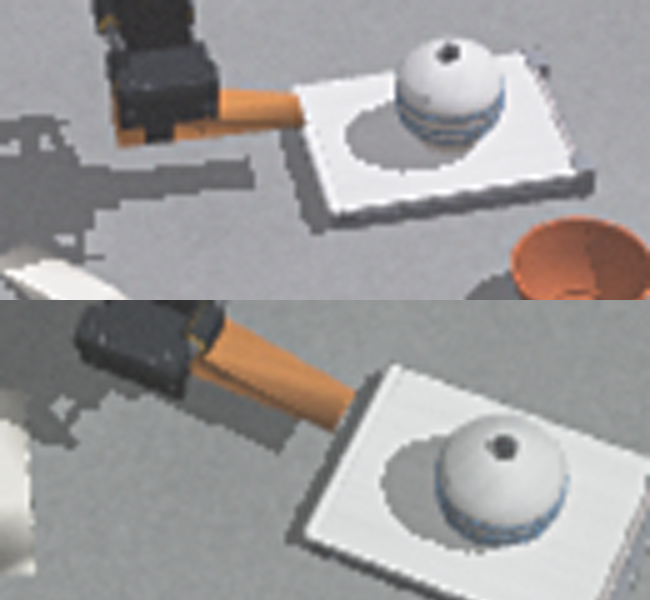

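Wedge held with its thin end toward the open front (side crop (300,108)), in line with the stand axis. I'll back off 12 mm so the tip clears the front bar, then lower.

Call:
send_rows(plan=[[20,6,0,0,0,0,0],[20,6,0,0,0,0,0],[20,0,0,20,0,0,0],[20,0,0,20,0,0,0],[20,0,0,12,0,0,0],[20,0,0,5,0,0,0],[20,0,0,1,0,0,0],[20,0,0,0,0,0,0],[20,0,0,0,0,0,0]])

```text
time_s: 13.45
tool_pos: [0.4351, -0.0543, -0.0198]
tool_rot: [180.0, 0.1, -176.8]
force: [-0.2, -0.7, -1.5]
grip_width: 0.036
```

Call:
send_rows(plan=[[20,0,0,1,0,0,0],[20,0,0,1,0,0,0],[20,0,0,0.7,0,0,0],[20,0,0,0,0,0,0],[20,0,0,0,0,0,0]])

```text
time_s: 13.95
tool_pos: [0.4346, -0.0542, -0.0225]
tool_rot: [180.0, 0.0, -176.8]
force: [-1.7, 0.3, 6.3]
grip_width: 0.036
```

Call:
send_rows(plan=[[20,-2,0,-0.2,0,0,0],[20,-5,0,0,0,0,0],[20,-5,0,0,0,0,0],[20,-5,0,0,0,0,0],[20,-5,0,0,0,0,0],[20,-5,0,0,0,0,0],[20,-5,0,0,0,0,0],[20,-5,0,0,0,0,0],[20,-5,0,0,0,0,0],[20,-5,0,0,0,0,0],[20,-3,0,0,0,0,0],[20,0,0,0,0,0,0]])

```text
time_s: 15.15
tool_pos: [0.4846, -0.0515, -0.0225]
tool_rot: [180.0, -0.0, -176.8]
force: [-2.6, -0.2, 4.9]
grip_width: 0.0361
```

Run:
```python
from h import *
o=env.get_obs(); print(o["grip_width"],o["tool_pos"],o["tool_rot"],o["force"],np.round(o["qpos"],1))
v=[]
for c,(x,y) in(("side",(265,165)),("scene",(270,155))):
    im=env.read_camera(c); cv2.imwrite(f"pics/{c}_pre.png",im[:,:,::-1]); v.append(cv2.resize(im[y:y+75,x:x+130,::-1],None,fx=5,fy=5,interpolation=cv2.INTER_CUBIC)[:300])
cv2.imwrite("pics/p7.png",np.vstack(v))
```

```text
0.036102417629838374 [ 0.48461583 -0.05150182 -0.02252733] [ 1.79993220e+02 -4.38714863e-04 -1.76776607e+02] [-2.64863569 -0.20938004  4.93599411] [-33.5  13.9  40.  119.7 -11.6  50.1 106.4]
```

View pics/p7.png

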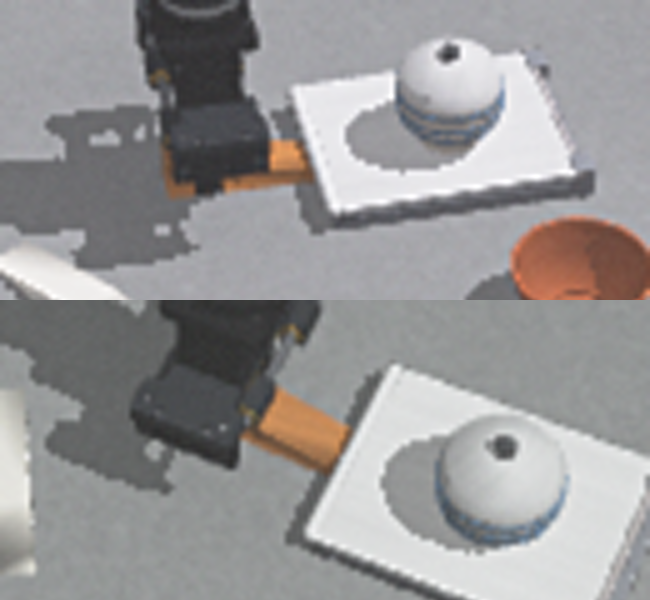

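The tip is under the front edge by about 29 mm, centred, and the plate looks unmoved (viewed 10 pictures). I'll continue in small steps and watch for the force that marks the start of the lift.

Call:
send_rows(plan=[[20,-2,0,0,0,0,0],[20,-2,0,0,0,0,0],[20,-2,0,0,0,0,0],[20,-2,0,0,0,0,0],[20,0,0,0,0,0,0]])

```text
time_s: 15.75
tool_pos: [0.4918, -0.0512, -0.0225]
tool_rot: [180.0, -0.1, -176.8]
force: [-5.1, -0.6, 8.2]
grip_width: 0.0361
```

Call:
send_rows(plan=[[20,-2,0,0,0,0,0],[20,-2,0,0,0,0,0],[20,0,0,0,0,0,0]])

```text
time_s: 16.05
tool_pos: [0.4959, -0.0509, -0.0225]
tool_rot: [180.0, -0.1, -176.8]
force: [-3.7, -0.3, 8.8]
grip_width: 0.0359
```

Call:
send_rows(plan=[[20,-2,0,0,0,0,0],[20,-2,0,0,0,0,0],[20,0,0,0,0,0,0]])

```text
time_s: 16.35
tool_pos: [0.4972, -0.0508, -0.0226]
tool_rot: [179.9, -0.4, -176.8]
force: [-11.0, -0.1, 16.1]
grip_width: 0.0359
```

Call:
send_rows(plan=[[20,-2,0,0,0,0,0],[20,-2,0,0,0,0,0],[20,0,0,0,0,0,0]])

```text
time_s: 16.65
tool_pos: [0.4986, -0.0509, -0.0228]
tool_rot: [179.9, -0.7, -176.8]
force: [-16.2, -0.6, 22.5]
grip_width: 0.0358
```

The lift starts at TCP x ≈ 0.497, as predicted (42 mm in). The downward push has grown to 22 N and adds friction, so I'll relieve it by raising the command slightly.

Call:
send_rows(plan=[[20,0,0,-0.6,0,0,0],[20,0,0,-0.6,0,0,0],[20,0,0,0,0,0,0],[20,0,0,0,0,0,0]])

```text
time_s: 17.05
tool_pos: [0.5001, -0.0508, -0.0227]
tool_rot: [180.0, -0.4, -176.8]
force: [-7.7, -0.0, 5.2]
grip_width: 0.0361
```

Call:
send_rows(plan=[[20,-2,0,0,0,0,0],[20,-2,0,0,0,0,0],[20,0,0,0,0,0,0]])

```text
time_s: 17.35
tool_pos: [0.504, -0.0505, -0.0228]
tool_rot: [179.9, -0.5, -176.8]
force: [-8.3, -0.9, 6.4]
grip_width: 0.0359
```

Call:
send_rows(plan=[[20,-2,0,0,0,0,0],[20,-2,0,0,0,0,0],[20,-2,0,-0.2,0,0,0],[20,0,0,0,0,0,0]])

```text
time_s: 17.75
tool_pos: [0.5104, -0.05, -0.0227]
tool_rot: [180.0, -0.4, -176.8]
force: [-6.2, -0.2, 2.6]
grip_width: 0.0358
```

Call:
send_rows(plan=[[20,-2,0,0,0,0,0],[20,-2,0,0,0,0,0],[20,-2,0,0,0,0,0],[20,0,0,0,0,0,0],[20,0,0,0,0,0,0]])

```text
time_s: 18.25
tool_pos: [0.5163, -0.0496, -0.0227]
tool_rot: [180.0, -0.4, -176.8]
force: [-6.1, -0.0, 2.9]
grip_width: 0.0358
```

Call:
send_rows(plan=[[20,-1.5,0,0,0,0,0],[20,0,0,0,0,0,0],[20,0,0,0,0,0,0],[20,0,0,0,0,0,0]])

```text
time_s: 18.65
tool_pos: [0.5176, -0.0495, -0.0227]
tool_rot: [179.9, -0.4, -176.8]
force: [-8.0, -1.1, 4.6]
grip_width: 0.0358
```

Run:
```python
from h import *
for i in range(2):
    im=env.read_camera("wrist"); o=env.get_obs(); print(o["time_s"],o["grip_width"],o["tool_pos"].round(4) if hasattr(o["tool_pos"],"round") else o["tool_pos"],np.round(o["tool_rot"],2),np.round(o["force"],1))
w=cv2.resize(im[140:350,230:420,::-1],None,fx=1.58,fy=1.58,interpolation=cv2.INTER_CUBIC)
C={};v=[]
for c,(x,y) in(("side",(265,165)),("scene",(270,155))):
    n=env.read_camera(c)[:,:,::-1]; p=cv2.imread(f"pics/{c}_pre.png")
    g=lambda a:cv2.cvtColor(np.ascontiguousarray(a),cv2.COLOR_BGR2GRAY).astype(np.float32)
    a=[slice(178,196),slice(342,372)] if c=="side" else [slice(176,208),slice(357,385)]
    A,B=g(p)[tuple(a)],g(n)[tuple(a)]
    sh=cv2.phaseCorrelate(A,B,cv2.createHanningWindow(A.shape[::-1],cv2.CV_32F)); print(c,"jar shift px",np.round(sh[0],2),round(sh[1],2))
    k=env.get_calibration(c); j=np.array([[.675,-.043,.06],[.6725,-.043,.0625],[.58,-.047,.02],[.58,-.047,.025]]); q=proj(k,j); print(" expected jar at 5 mm lift",(q[1]-q[0]).round(2),"lip",(q[3]-q[2]).round(2))
    v.append(cv2.resize(n[y:y+75,x:x+110],None,fx=4,fy=4,interpolation=cv2.INTER_CUBIC))
out=np.zeros((600,760,3),np.uint8); out[:300,:440]=v[0]; out[300:,:440]=v[1]; out[:w.shape[0],450:450+w.shape[1]]=w[:,:310]
cv2.imwrite("pics/p8.png",out)
```

```text
18.7 0.035854833201853106 [ 0.5176 -0.0495 -0.0227] [ 179.94   -0.44 -176.79] [-7.9 -1.2  4. ]
18.75 0.035809543822412915 [ 0.5176 -0.0495 -0.0227] [ 179.94   -0.44 -176.79] [-7.9  0.1  4.4]
side jar shift px [-0.15  0.3 ] 0.92
 expected jar at 5 mm lift [-0.59 -0.42] lip [ 0.02 -0.94]
scene jar shift px [0.35 0.02] 0.97
 expected jar at 5 mm lift [-0.6  -0.68] lip [ 0.07 -0.75]
```

View pics/p8.png

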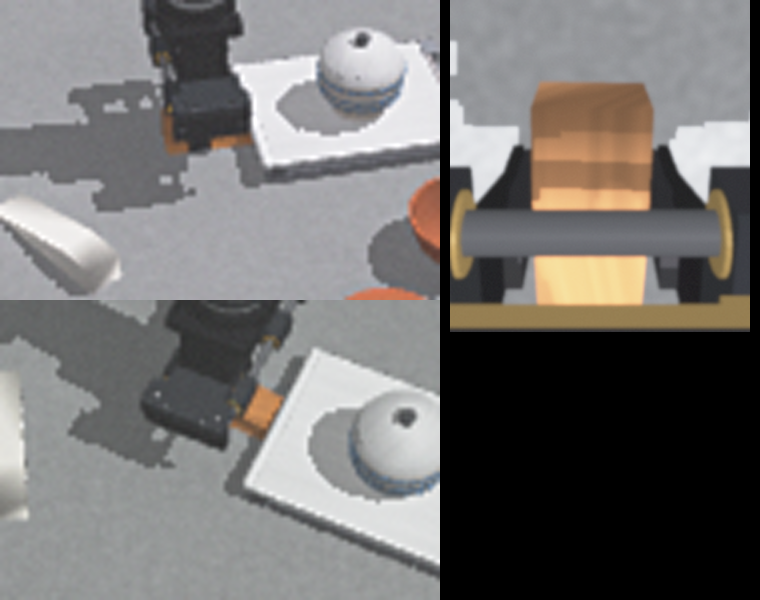

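The wedge has not slipped in the grip (thick end at row 192.5 against 193.6 at the grasp). The jar phase correlation disagrees with the expected shift, but it is a sub-pixel signal. I'll measure the lift better on the plate's side edges.

Run:
```python
from h import *
def edge(g,u,v0):  # subpixel row of strongest vertical gradient near v0
    r=np.arange(int(v0)-5,int(v0)+6); d=np.abs(np.diff(g[r,u])); return (d*(r[:-1]+.5)).sum()/d.sum()
for c in("side","scene"):
    k=env.get_calibration(c); G=lambda a:cv2.cvtColor(np.ascontiguousarray(a),cv2.COLOR_BGR2GRAY).astype(float)
    n=np.mean([G(env.read_camera(c)[:,:,::-1]) for _ in range(3)],0); p=G(cv2.imread(f"pics/{c}_pre.png"))
    S=lambda P:place(np.array(P),(.675,-.0425,np.radians(3.2)))
    for y in(-.077,.077):
        X=np.linspace(-.095,.09,40); a=proj(k,S([[x,y,.026+.000025*(x+.1)*1000] for x in X])); b=proj(k,S([[x,y,.026+.000025*(x+.1)*1000+.005*(.1-x)/.2] for x in X]))
        e=(b-a)[:,1]; m=np.array([edge(n,int(round(u)),v)-edge(p,int(round(u)),v) for u,v in a])
        print(c,y,"measured/expected(5mm) thirds",[(round(m[s].mean(),2),round(e[s].mean(),2)) for s in(slice(0,13),slice(13,26),slice(26,40))])
o=env.get_obs(); print(o["time_s"],np.round(o["force"],1),o["tool_pos"])
```

```text
side -0.077 measured/expected(5mm) thirds [(np.float64(-0.36), np.float64(-0.79)), (np.float64(0.07), np.float64(-0.5)), (np.float64(-0.1), np.float64(-0.19))]
side 0.077 measured/expected(5mm) thirds [(np.float64(-0.34), np.float64(-0.78)), (np.float64(-0.18), np.float64(-0.49)), (np.float64(-0.17), np.float64(-0.19))]
scene -0.077 measured/expected(5mm) thirds [(np.float64(-0.33), np.float64(-0.6)), (np.float64(-0.22), np.float64(-0.37)), (np.float64(-0.12), np.float64(-0.14))]
scene 0.077 measured/expected(5mm) thirds [(np.float64(-0.46), np.float64(-0.65)), (np.float64(-0.26), np.float64(-0.4)), (np.float64(-0.08), np.float64(-0.15))]
19.15 [-7.5 -0.4  4.1] [ 0.51759766 -0.0495533  -0.0227177 ]
```

The edges show the whole plate pitching up, most at the front. The estimator reads low, so the lift is about 3–5 mm against 5 mm from kinematics. I'll push 2 mm more (0.5 mm of lift) to centre within tolerance, then recheck with the estimator calibrated on a synthetically shifted image.

Call:
send_rows(plan=[[20,-1,0,0,0,0,0],[20,-1,0,0,0,0,0],[20,0,0,0,0,0,0],[20,0,0,0,0,0,0],[20,0,0,0,0,0,0],[20,0,0,0,0,0,0]])

```text
time_s: 19.75
tool_pos: [0.5196, -0.0494, -0.0227]
tool_rot: [179.9, -0.4, -176.8]
force: [-7.1, -1.0, 4.2]
grip_width: 0.0359
```

Run:
```python
from h import *
from scipy.ndimage import shift
def edge(g,u,v0):
    r=np.arange(int(v0)-5,int(v0)+6); d=np.abs(np.diff(g[r,u])); return (d*(r[:-1]+.5)).sum()/d.sum()
for c in("side","scene"):
    k=env.get_calibration(c); G=lambda a:cv2.cvtColor(np.ascontiguousarray(a),cv2.COLOR_BGR2GRAY).astype(float)
    n=np.mean([G(env.read_camera(c)[:,:,::-1]) for _ in range(3)],0); p=G(cv2.imread(f"pics/{c}_pre.png")); w=shift(p,(-.7,0),order=1)
    S=lambda P:place(np.array(P),(.675,-.0425,np.radians(3.2)))
    for y in(-.077,.077):
        X=np.linspace(-.095,-.03,14); a=proj(k,S([[x,y,.026+.025*(x+.1)] for x in X])); b=proj(k,S([[x,y,.026+.025*(x+.1)+.005*(.1-x)/.2] for x in X]))
        e=(b-a)[:,1].mean(); f=lambda g:np.mean([edge(g,int(round(u)),v)-edge(p,int(round(u)),v) for u,v in a])
        print(c,y,"gain",round(f(w)/-.7,2),"lift mm ~",round(5*f(n)/(f(w)/-.7)/e,1))
o=env.get_obs(); print(o["time_s"],np.round(o["force"],1),o["tool_pos"],o["tool_rot"],o["grip_width"],np.abs(o["joint_velocities"]).max())
```

```text
side -0.077 gain -0.1 lift mm ~ -27.9
side 0.077 gain 0.69 lift mm ~ 3.2
scene -0.077 gain 0.55 lift mm ~ 5.8
scene 0.077 gain 0.63 lift mm ~ 5.5
20.05 [-7.5 -0.8  4. ] [ 0.51953708 -0.04940528 -0.02271905] [ 179.94491937   -0.44348312 -176.78961701] 0.035710054674407105 0.07671274859386121
```

The scene camera gives 5.5–5.8 mm of lift and kinematics about 5.5 mm. Of the side camera's two edges, one gives 3.2 mm and the other is unusable. All usable values are inside 2.5–8.5 mm, and the arm is still with the grip at 36 mm, so I'm handing in.

```bash
python3 -c "
from cell import env
print(env.sign_off())"
```

```text
the job is handed in; nothing more can be done
None
```

I gripped the brown wedge, set it flat on the bench and pushed it about 65 mm into the stand, thin end first. I handed in at about 20 s, still gripping it, with the plate resting on it and the jar standing; no verdict is reported.

**Last checks**
- **Grip:** the opening reads 36 mm at 25 N, and the wedge has slipped by less than about 1 mm in the grip.
- **Contact:** the arm is still, with about 7.5 N of push-back along x and a light 4 N down on the bench. Wedge pitch is about 0.4°.
- **Lift:** kinematics, from the point where contact began, give about 5.5 mm, and the scene camera's two plate edges give 5.5 and 5.8 mm.

**What failed or disagreed**
- **First grasp:** it closed above the wedge, because the fingers end about 27 mm short of the reported TCP. I opened, went down under force watch and gripped again, so the reported TCP z is now about -23 mm.
- **Side camera:** one plate edge gave only 3.2 mm of lift and the other was unusable. An earlier jar-shift check was inconclusive.
- **Push force:** early in the lift the downward force rose to about 22 N; I relieved it by raising the commanded height slightly.

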